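# Clear the memory stick and close the laptop

### The arm

A 7-joint arm with a two-finger parallel gripper is mounted at the origin on a cart in front of the work surface, level with it; the furniture and walls round the work are solid. World frame = base frame: x ahead of the robot, y to its left, z up, the work surface at z = 0. Lengths are in m, angles in rad, forces in N, time in s.
With the tool pointing down it reaches from about 0.4 to 0.875 m from the base axis. Payload 19.3 kg.
Tool frame: the origin (TCP) lies between the finger pads; the fingertips stand 17 mm ahead of it and the grasp point (between the pads) lies 2 mm behind it (bot.finger_overhang is the distance from the TCP to the fingertips, in m); z points along the fingers, y is the line along which they close (so a half turn about z gives the same grasp; the last joint's range is limited). The gripper opens to 85 mm and grips with 20 to 120 N. Pads are 22 mm wide; open, the fingers measure 114 mm over their backs; the gripper's body (76 mm by 85 mm) begins 54 mm behind the grasp point. The pads swing forward as they close: fully open they stand 13 mm farther back than shut.
Start: joints at [1.209, 0.521, -0.036, 1.599, 0.021, 1.021, -0.113], TCP at [0.18, -0.599, 0.248] pointing down, gripper open.
Joint ranges: [-2.91, 2.91], [-0.3, 2.13], [-1.5, 1.42], [0.17, 2.43], [-1.26, 4.41], [0.16, 1.93], [-2.52, 2.52]. Speed limits (rad/s): [1.89, 1.89, 2.39, 2.39, 3.01, 3.01, 3.01].

### API

Orientations are given as [roll, pitch, yaw] about the fixed x, y, z axes, in that order (R = Rz(yaw) Ry(pitch) Rx(roll)).
In Python, from workcell import observe, grab_frame, bot gives the robot as it stands.
- The arm moves only by the shell command python3 -m crank 'ROWS' [FORCE]. ROWS is a JSON object of lists of equal length, an entry for each row: "linear": the shift along the world's x, y, z each as a share of 0.25 m, from -1 to 1, a list of three; "delta_rot": the turn, a rotation vector about the world's x, y, z each as a share of 30 degrees, from -1 to 1, a list of three; "fingers": the opening, from -1 (shut) to 1 (fully open). In form: {"linear": [[dx, dy, dz], ...], "delta_rot": [[rx, ry, rz], ...], "fingers": [fingers, ...]}. A call has 1 to 5 rows; each row is the pose to reach, as a shift and turn from the pose commanded when the call began; what a row does not reach only later rows make up. A row lasts 1/10 s, in which the tool goes at most 50 mm and 8.59 degrees, less where a joint would pass 70% of its speed; a pose out of reach is approached as far as the arm can. A call with a number of a shift or a turn outside -1 to 1 is refused whole. A call with a gripper value outside its range is refused whole. The fingers move at their own pace and stop on an object; FORCE is the grip in N (left out, the last holds). Time passes only in rows, so rows that repeat a pose let the fingers close. It gives the time, the measured TCP pose, the force, the opening and the grip force at its end, in the units of the state.
- observe(): the state, without advancing time (a new reading comes with each control period).
- grab_frame(name): name is "scene" or "top" or "wrist"; returns a dict with "image" (420x560x3 uint8, red, green, blue), "mtx" (3x3 intrinsics, pixels), "xyz" and "orientation" of the camera in the world. Camera axes: x right, y down, z forward; pixel columns grow to the right and rows downward; lengths in m; the calibration is good to about 2 mm. A picture is of the moment at which its call begins. There is no depth.
- bot.job_done(): hands the job in; it is judged then, once.
The state is a dict: "clock": time; "qpos": joint angles; "qd": joint speeds; "joint_efforts": joint torques, N m; "position": TCP position; "tool_rot": TCP orientation; "force": force on the tool from outside, world axes, zero at the start; "moment": the same for the moment, N m; "grip_width": finger opening in m; "finger_force": force on a finger pad.
Only numpy, scipy, OpenCV 4.12 (cv2) and the standard library are available. Lean on these libraries where they do the work, as an engineer would, in place of code of your own. Each camera call takes 0.05 s, during which the arm holds its last target. There are 200 camera calls.

### The job

Somebody left a memory stick lying on the keyboard of the open laptop. Take it off and put it on the blue notebook beside the laptop, and after that close the laptop's lid fully, letting it down gently onto the base without slamming it.

Things in the scene. Friction and masses are not known exactly. Their poses are not given: they have to be found in the camera images.
- memory_stick: Blue memory stick with a small key ring, lying flat on the laptop's keyboard, long axis roughly fore and aft. Its solid part reaches from -27 to +48 mm along its own x (long axis) and from -9 to +13 mm along its own y, 12 mm thick; origin on its underside, z up. Grip it across its 22 mm width, at about x = +4 mm, y = +2 mm of its frame. The key ring (at its -x end) offers no resistance. About 25 g.
- notebook: Closed dark blue notebook lying flat on the worktop to the right of the laptop, 208 mm along its own x, 146 mm along its own y, cover 11 mm above the worktop; origin at the middle of its underside, z up. Loose, about 0.4 kg.
- laptop: Dark laptop, stands fast on the worktop. Base 232 mm deep (its own x, pointing away from the robot towards the hinge) and 335 mm wide (its own y); origin at the middle of its underside, z up. The keyboard deck is 20 mm above the worktop.
- lid_hinge (a point): Middle of the laptop's hinge axis, 110 mm along the laptop's x from its origin and 23.5 mm above the worktop; the axis runs along the laptop's y. Its axes are those of the laptop.
- lid_edge (a point): Middle of the lid's free edge (its top edge when open, halfway through its thickness), 226 mm from the hinge axis. Its frame turns with the lid: x from the free edge towards the hinge, y along the edge, z out of the lid's outer (back) face. The lid is 335 mm wide and 8 mm thick; its outer face lies 8 mm and its screen side about 0 mm from the hinge axis.
- laptop_lid (a joint): Opening angle of the lid in rad: 0 = shut on the base (its stop), 1.57 = upright, larger = leaning back away from the robot. A stiff friction hinge (about 1.2 N m, some 5 N at the free edge, 8 N at 150 mm from the hinge): the lid stays where it is left and can be pushed shut from behind and above.
Mind the look-alikes: they are no part of the job. Of the things that look like the memory_stick, the middle-sized one is meant.

How it is judged:
By the outcome, as a careful person would: the job done as asked, in the order asked, and still so for the second after the job is handed in, with the robot touching nothing.
It also fails if it takes over 67 s, if anything falls off the work surface, if the arm or the gripper's body presses on something with over 40 N, if the wrist force passes 120 N, or if a joint passes its speed limit or range.

## Working session

There is one attempt and no reset: what is moved stays moved. The work goes in short steps, Python scripts to look and compute and a shell command to move; the robot and the scene stay as the last step left them, time stands still between calls to the robot, and variables do not carry over. Pictures are saved under pics/ and viewed, at most 10 in all, crops included, and the job is handed in when it is done.

```bash
ls; mkdir -p pics; python3 - <<'E'
from workcell import observe, grab_frame, bot
import cv2, pickle
s=observe();print(s['clock'],s['position'],s['tool_rot'],s['grip_width'])
F={}
for n in("scene","top"):
    f=grab_frame(n);F[n]=f;cv2.imwrite(f'pics/{n}0.png',f['image'][:,:,::-1]);print(n,f['mtx'],f['xyz'],f['orientation'])
pickle.dump(F,open('F0.pkl','wb'))
E
```

```text
pics
0.0 [ 0.17966489 -0.59829701  0.24772923] [-3.14046925e+00  6.84896280e-05  2.91785384e-01] 0.08578094579608114
scene [[407.1919273    0.         282.52845499]
 [  0.         407.1919273  206.66818354]
 [  0.           0.           1.        ]] [0.11712054 0.56621383 0.47162994] [-2.09476911 -0.01805813 -2.55576896]
top [[458.61040891   0.         276.46502015]
 [  0.         458.61040891 208.78499125]
 [  0.           0.           1.        ]] [ 0.39835276 -0.07571908  1.11666855] [-3.00656759  0.00949305 -1.58303091]
```

View pics/scene0.png

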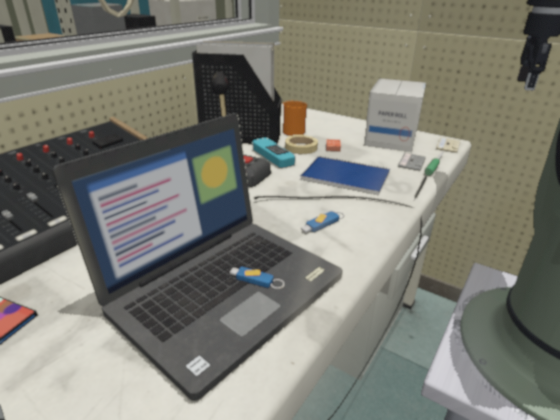

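View pics/top0.png

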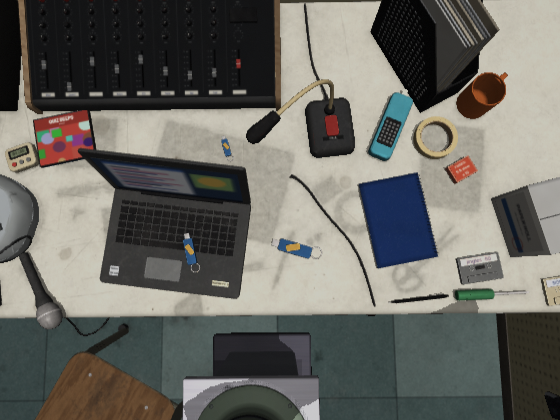

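Stick candidates in the top view: (190,248) on the keyboard, (293,248) on the worktop and larger, (227,147) behind the laptop and smaller. I choose the middle-sized one on the keyboard at (190,248), which is (253,277) in the scene view, and check it in a close crop.

```bash
cat > h.py <<'E'
import numpy as np, cv2
from scipy.spatial.transform import Rotation as R
def ray(f,p):
    d=np.linalg.inv(f['mtx'])@[p[0],p[1],1.]
    return np.array(f['xyz']),R.from_euler('xyz',f['orientation']).apply(d)
def onz(f,p,z):
    o,d=ray(f,p);return o+d*(z-o[2])/d[2]
def tri(f,p,g,q):
    a,d=ray(f,p);b,e=ray(g,q)
    s=np.linalg.lstsq(np.c_[d,-e],b-a,rcond=None)[0]
    A=a+d*s[0];B=b+e*s[1];return (A+B)/2,np.linalg.norm(A-B)
def proj(f,P):
    c=R.from_euler('xyz',f['orientation']).inv().apply(np.asarray(P)-f['xyz'])@np.array(f['mtx']).T
    return c[:2]/c[2] if c.ndim==1 else c[:,:2]/c[:,2:]
E
python3 - <<'E'
import pickle;from h import *
F=pickle.load(open('F0.pkl','rb'))
t=F['top']['image'][140:310,70:270];s=F['scene']['image'][110:380,60:350]
t=cv2.resize(t,None,fx=2,fy=2,interpolation=2)  # x2
k=cv2.resize(F['top']['image'][225:285,160:220],None,fx=6,fy=6,interpolation=2)
k2=cv2.resize(F['scene']['image'][255:300,220:295],None,fx=5,fy=5,interpolation=2)
c=np.zeros((600,790,3),np.uint8);c[:340,:400]=t;c[:360,410:770]=k;c[365:590,:375]=k2
n=cv2.resize(F['top']['image'][165:275,350:445],None,fx=2,fy=2);c[370:590,410:600]=n
cv2.imwrite('pics/crop1.png',c[:,:,::-1])
T,S=F['top'],F['scene']
for n,p,q in[('stick',(190,248),(253,277)),('lidL',(80,151),(65,174)),('lidR',(247,169),(243,122)),('frontL',(101,282),(194,375)),('frontR',(238,297),(342,273))]:print(n,*tri(T,p,S,q))
for p in[(359,184),(422,173),(438,258),(376,267)]:print('nb',onz(T,p,.011))
E
```

```text
stick [0.45370641 0.1394869  0.01957966] 0.0046658743771507295
lidL [0.63599318 0.31537637 0.232401  ] 0.011128991952463791
lidR [ 0.5947289  -0.01482618  0.22462009] 0.012912260627432915
frontL [0.38093303 0.34544828 0.03965567] 0.006619893831380404
frontR [0.33786737 0.02698214 0.00649134] 0.001215832372544534
nb [ 0.60715147 -0.26975653  0.011     ]
nb [ 0.63239136 -0.42493633  0.011     ]
nb [ 0.42475371 -0.45170059  0.011     ]
nb [ 0.40524288 -0.30292842  0.011     ]
```

View pics/crop1.png

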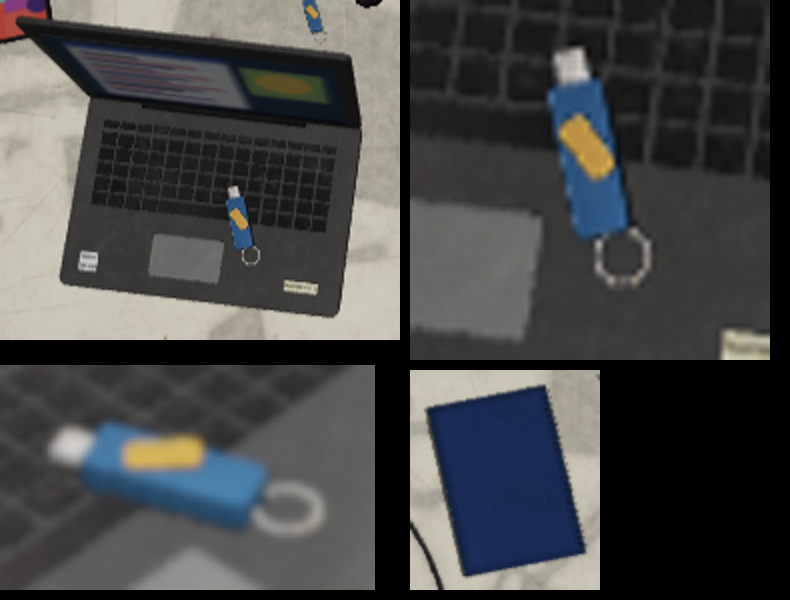

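The crop shows the chosen stick: body centre at top (190,252) and scene (254.5,276.5), plug end towards the hinge, ring towards the robot. Now I fit the laptop and work out the first move.

```bash
cat > m.py <<'E'
import pickle;from h import *
from scipy.optimize import least_squares
F=pickle.load(open('F0.pkl','rb'));T,S=F['top'],F['scene']
def lap(p,a):
    x,y,w,th=p
    c,s=np.cos(a),np.sin(a)
    # lid edge, screen side at hinge axis .. mid thickness 4mm: local (x,z) from hinge
    L=lambda u,v,z:[u,v,z]
    e=[.110-.226*c+.004*s,.0235+.226*s+.004*c]
    pts=np.array([[-.116,.1675,.02],[-.116,-.1675,.02],[e[0],.1675,e[1]],[e[0],-.1675,e[1]]])
    return R.from_euler('z',w).apply(pts)+[x,y,0]
t=np.array([(101,281.5),(239,298),(79,150),(247,168)]);s=np.array([(194,372),(342,272),(64,174),(243,122)])
def res(q):
    P=lap(q[:4],q[4]);return np.r_[(proj(T,P)-t).ravel(),(proj(S,P)-s).ravel()]
r=least_squares(res,[.47,.16,-.1,1.9],loss='soft_l1');q=r.x
if __name__=='__main__':
    print('laptop',q,np.round(res(q),1));print(lap(q[:4],q[4]))
    print('stick',*tri(T,(189.8,251.7),S,(254.5,276.5)),onz(T,(189.8,251.7),.032))
    a=onz(T,(187,233.3),.028);b=onz(T,(192.5,264.2),.03);d=a-b;print(a,b,np.linalg.norm(d),np.arctan2(d[1],d[0]))
E
python3 m.py
```

```text
Traceback (most recent call last):
  File "m.py", line 15, in <module>
    r=least_squares(res,[.47,.16,-.1,1.9],loss='soft_l1');q=r.x
  File "m.py", line 14, in res
    P=lap(q[:4],q[4]);return np.r_[(proj(T,P)-t).ravel(),(proj(S,P)-s).ravel()]
                ~^^^
IndexError: index 4 is out of bounds for axis 0 with size 4
```

```bash
sed -i 's/\[.47,.16,-.1,1.9\]/[.47,.16,0,-.1,1.9]/; s/x,y,w,th=p/x,y,_,w=p/' m.py; python3 m.py
```

```text
laptop [ 0.4747375   0.16905052  0.08859972 -0.13838273  1.68300342] [  0.1  -1.6   1.9   0.   -0.1   0.9   1.7   3.7  -0.2  16.1   2.9  -7.1
  -6.6 -11.6  -1.2 -12.4]
[[ 0.38295162  0.3509505   0.02      ]
 [ 0.33674122  0.01915297  0.02      ]
 [ 0.6357917   0.31573673  0.24763089]
 [ 0.5895813  -0.0160608   0.24763089]]
stick [0.44679238 0.14028957 0.02401905] 0.00022905636549318904 [0.44634143 0.13865057 0.032     ]
[0.49030636 0.14670385 0.028     ] [0.41698474 0.13228235 0.03      ] 0.07475319749935581 0.19420915591669166
```

```bash
Z='' 
python3 -m crank '{"linear":[[0.7,0.7,0],[0.7,0.7,0],[0.7,0.7,0],[0.7,0.7,0],[0.7,0.7,0]],"delta_rot":[[0,0,-0.19],[0,0,-0.19],[0,0,-0.19],[0,0,-0.19],[0,0,-0.19]],"fingers":[1,1,1,1,1]}' 40
python3 -m crank '{"linear":[[0.36,0.92,0],[0.36,0.92,0],[0.36,0.92,0],[0.36,0.92,0],[0.36,0.92,0]],"delta_rot":[[0,0,0],[0,0,0],[0,0,0],[0,0,0],[0,0,0]],"fingers":[1,1,1,1,1]}'
python3 - <<'E'
from m import *
im=S['image'][:,:,::-1].copy()
tm=T['image'][:,:,::-1].copy()
def P(l,z=None):
    return R.from_euler('z',q[3]).apply(np.array(l))+[q[0],q[1],0]
D=P([[-.116,.1675,.02],[-.116,-.1675,.02],[.116,-.1675,.02],[.116,.1675,.02]])
L=lap(q[:4],q[4])[2:]
for I,f in((im,S),(tm,T)):
    cv2.polylines(I,[np.round(proj(f,D)).astype(int)],True,(0,255,0));cv2.polylines(I,[np.round(proj(f,L)).astype(int)],False,(0,0,255))
    nb=np.array([onz(T,p,.011) for p in[(359,184),(422,173),(438,258),(376,267)]])
    cv2.polylines(I,[np.round(proj(f,nb)).astype(int)],True,(0,255,255))
cv2.imwrite('pics/ov.png',np.hstack([im[90:400,40:430],tm[130:310,60:450].repeat(1,0) if 0 else cv2.copyMakeBorder(tm[130:310,60:450],0,130,0,0,0)]))
E
```

```text
clock: 0.6
position: [0.356, -0.4217, 0.2482]
tool_rot: [-3.141, 0.0, 0.193]
force: [0.5, -0.5, -0.0]
grip_width: 0.0853
finger_force: 0.0
clock: 1.1
position: [0.4451, -0.1914, 0.2483]
tool_rot: [-3.142, 0.0, 0.193]
force: [1.3, -1.1, -0.2]
grip_width: 0.0853
finger_force: 0.0
```

View pics/ov.png

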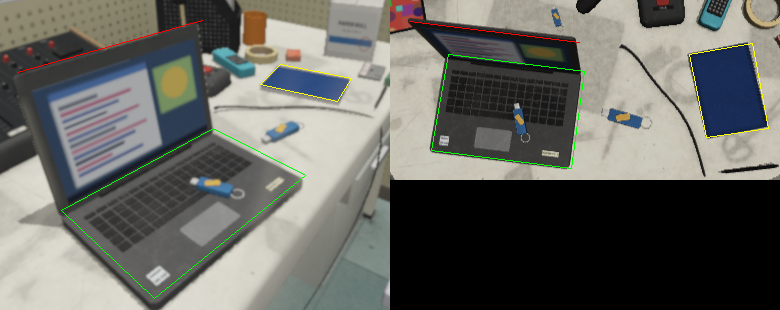

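The overlay shows the top-view laptop fit is good. The scene view puts the laptop about 7 px lower, roughly 8 mm. The lid leans back slightly and its top edge is at about x 0.615, z 0.235. Next is a closer look from two wrist positions.

```bash
python3 -m crank '{"linear":[[0,1,0],[0,1,0],[0,1,0],[0,1,0],[0,1,0]],"delta_rot":[[0,0,0],[0,0,0],[0,0,0],[0,0,0],[0,0,0]],"fingers":[1,1,1,1,1]}' | head -2
cat > w.py <<'E'
import sys,pickle,cv2
from workcell import grab_frame
f=grab_frame(sys.argv[2] if len(sys.argv)>2 else 'wrist');pickle.dump(f,open(sys.argv[1]+'.pkl','wb'));cv2.imwrite(f'pics/{sys.argv[1]}.png',f['image'][:,:,::-1])
E
python3 w.py w1
python3 -m crank '{"linear":[[0,0.2,0],[0,0.32,0],[0,0.32,-0.2],[0,0.32,-0.2],[0,0.32,-0.2]],"delta_rot":[[0,0,0],[0,0,0],[0,0,0],[0,0,0],[0,0,0]],"fingers":[1,1,1,1,1]}'
python3 w.py w2; python3 - <<'E'
import cv2,numpy as np
cv2.imwrite('pics/w12.png',cv2.resize(np.hstack([cv2.imread('pics/w1.png'),cv2.imread('pics/w2.png')]),(800,300),interpolation=3))
E
```

```text
clock: 1.6
position: [0.4443, 0.0583, 0.2484]
clock: 2.15
position: [0.4444, 0.1358, 0.1985]
tool_rot: [3.141, 0.002, 0.192]
force: [-0.3, -0.1, 1.1]
grip_width: 0.0849
finger_force: 0.0
```

View pics/w12.png

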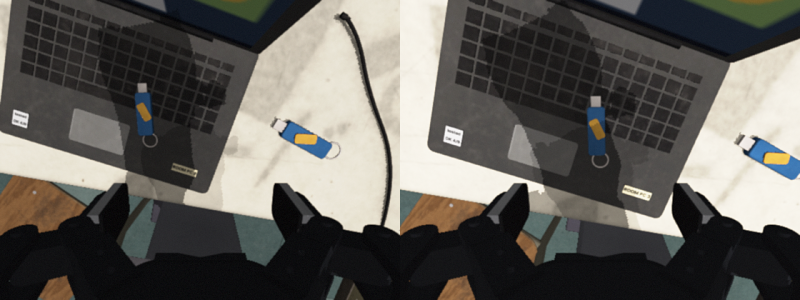

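The chosen stick is at about (202,155) in w1 and (275,182) in w2, full-image pixels, and its ring points towards the robot. I segment it and triangulate.

```bash
python3 - <<'E'
from m import *
ws=[pickle.load(open(n+'.pkl','rb')) for n in('w1','w2')]
near=[(202,155),(275,182)];C=[];Y=[]
def seg(im,lo,hi,p):
    h=cv2.cvtColor(im,cv2.COLOR_RGB2HSV);m=cv2.inRange(h,lo,hi)
    m=cv2.morphologyEx(m,cv2.MORPH_CLOSE,np.ones((3,3)))
    cs,_=cv2.findContours(m,cv2.RETR_EXTERNAL,cv2.CHAIN_APPROX_NONE)
    cs=[c for c in cs if cv2.contourArea(c)>40]
    return min(cs,key=lambda c:np.linalg.norm(c.mean((0,1))-p))
for f,p in zip(ws,near):
    y=seg(f['image'],(15,120,80),(32,255,255),p);M=cv2.moments(y);yc=(M['m10']/M['m00'],M['m01']/M['m00'])
    b=seg(f['image'],(98,120,30),(118,255,255),p);h=cv2.convexHull(np.vstack([b,y]));r=cv2.minAreaRect(h)
    print('cam',f['xyz'],'y',yc,'b',r,cv2.contourArea(b))
    bx=cv2.boxPoints(r);W=np.array([onz(f,c,.03) for c in bx]);print(W[:,:2].round(4).tolist())
    Y.append(yc);C.append(r[0])
print('yellow',*tri(ws[0],Y[0],ws[1],Y[1]));print('body',*tri(ws[0],C[0],ws[1],C[1]))
for f,c in zip(ws,C):print(onz(f,c,.028))
E
```

```text
cam [0.51089624 0.07062039 0.37214958] y (201.1981806367771, 156.54840805717998) b ((201.5179901123047, 159.43060302734375), (60.29184341430664, 23.69498634338379), 86.09950256347656) 1290.5
[[0.4741, 0.1574], [0.4801, 0.1345], [0.42, 0.1219], [0.4136, 0.1459]]
cam [0.51130886 0.14822457 0.32213915] y (275.64137582195247, 180.35508345978755) b ((274.5, 183.0), (68.0, 25.0), 90.0) 1085.0
[[0.4756, 0.1572], [0.4797, 0.136], [0.4192, 0.1239], [0.4148, 0.1463]]
yellow [0.45083851 0.14051188 0.03115685] 0.0001936873044724606
body [0.44703586 0.14092896 0.0256101 ] 0.0003296064902649668
[0.44731139 0.14047283 0.028     ]
[0.44771962 0.14096671 0.028     ]
```

```bash
python3 -m crank '{"linear":[[0.01,0.02,-0.2],[0.01,0.02,-0.32],[0.01,0.02,-0.44],[0.01,0.02,-0.44],[0.01,0.02,-0.44]],"delta_rot":[[0,0,0.02],[0,0,0.02],[0,0,0.02],[0,0,0.02],[0,0,0.02]],"fingers":[0.2,0.2,0.2,0.2,0.2]}' 40
python3 -c "
from workcell import bot;print(bot.finger_overhang)"
```

```text
clock: 2.7
position: [0.4481, 0.1413, 0.0899]
tool_rot: [3.141, -0.001, 0.202]
force: [-1.1, -0.0, 0.7]
grip_width: 0.0516
finger_force: 0.0
0.017
```

```bash
python3 -m crank '{"linear":[[-0.004,0,-0.1],[-0.004,0,-0.15],[-0.004,0,-0.18],[-0.004,0,-0.196],[-0.004,0,-0.196]],"delta_rot":[[0,0,0],[0,0,0],[0,0,0],[0,0,0],[0,0,0]],"fingers":[0.2,0.2,0.2,0.2,0.2]}' 40
python3 -m crank '{"linear":[[0,0,0],[0,0,0],[0,0,0],[0,0,0],[0,0,0]],"delta_rot":[[0,0,0],[0,0,0],[0,0,0],[0,0,0],[0,0,0]],"fingers":[-1,-1,-1,-1,-1]}' 40
```

```text
clock: 3.2
position: [0.4465, 0.1415, 0.0396]
tool_rot: [3.142, -0.0, 0.203]
force: [-0.1, -0.1, -0.2]
grip_width: 0.0511
finger_force: 0.0
clock: 3.7
position: [0.4465, 0.1415, 0.0399]
tool_rot: [-3.142, -0.001, 0.203]
force: [-2.3, -0.6, 7.9]
grip_width: 0.0208
finger_force: 39.0
```

```bash
python3 -m crank '{"linear":[[0,0,0.06],[0,0,0.16],[0,0,0.3],[0,0,0.44],[0,0,0.44]],"delta_rot":[[0,0,0],[0,0,0],[0,0,0],[0,0,0],[0,0,0]],"fingers":[-1,-1,-1,-1,-1]}' 40
python3 -m crank '{"linear":[[0,-0.15,0],[0,-0.33,0],[0,-0.52,0],[0,-0.71,0],[0,-0.9,0]],"delta_rot":[[0,0,0],[0,0,0],[0,0,0],[0,0,0],[0,0,0]],"fingers":[-1,-1,-1,-1,-1]}'
python3 -m crank '{"linear":[[0.05,-0.18,0],[0.12,-0.36,0],[0.18,-0.54,0],[0.24,-0.72,0],[0.27,-0.9,0]],"delta_rot":[[0,0,0],[0,0,0],[0,0,0],[0,0,0],[0,0,0]],"fingers":[-1,-1,-1,-1,-1]}'
python3 w.py w3 top;python3 w.py w4
```

```text
clock: 4.2
position: [0.448, 0.142, 0.1533]
tool_rot: [-3.141, -0.006, 0.202]
force: [-0.4, 0.5, -0.9]
grip_width: 0.0208
finger_force: 39.8
clock: 4.7
position: [0.4458, -0.0854, 0.1492]
tool_rot: [3.142, -0.0, 0.203]
force: [1.4, 0.4, -0.8]
grip_width: 0.0206
finger_force: 39.8
clock: 5.2
position: [0.5144, -0.3104, 0.149]
tool_rot: [-3.141, -0.0, 0.203]
force: [1.1, 0.3, 0.2]
grip_width: 0.0208
finger_force: 39.8
```

```bash
python3 - <<'E'
import cv2,numpy as np
cv2.imwrite('pics/w34.png',cv2.resize(np.hstack([cv2.imread('pics/w3.png'),cv2.imread('pics/w4.png')]),(800,300),interpolation=3))
E
```

```text
(no output)
```

View pics/w34.png

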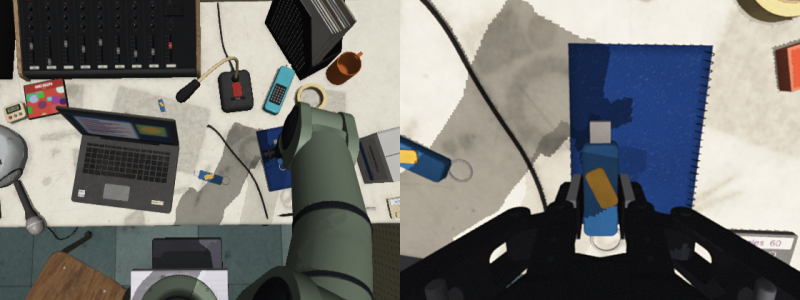

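The stick is held straight in the pads, off the keyboard. The notebook lies ahead and to the right. I lower it onto the notebook's middle.

```bash
python3 -m crank '{"linear":[[0,-0.12,0],[0,-0.208,-0.05],[0,-0.208,-0.2],[0,-0.208,-0.33],[0,-0.208,-0.38]],"delta_rot":[[0,0,0],[0,0,0],[0,0,0],[0,0,0],[0,0,0]],"fingers":[-1,-1,-1,-1,-1]}'
python3 -m crank '{"linear":[[0,0,-0.03],[0,0,-0.05],[0,0,-0.065],[0,0,-0.075],[0,0,-0.08]],"delta_rot":[[0,0,0],[0,0,0],[0,0,0],[0,0,0],[0,0,0]],"fingers":[-1,-1,-1,-1,-1]}'
```

```text
clock: 5.8
position: [0.5123, -0.3597, 0.0512]
tool_rot: [-3.139, 0.003, 0.203]
force: [-0.9, 0.4, -0.5]
grip_width: 0.0209
finger_force: 39.8
clock: 6.3
position: [0.514, -0.3607, 0.0348]
tool_rot: [3.141, -0.001, 0.203]
force: [-0.3, -0.0, -0.7]
grip_width: 0.0207
finger_force: 39.8
```

```bash
python3 -m crank '{"linear":[[0,0,-0.004],[0,0,-0.008],[0,0,-0.012],[0,0,-0.012],[0,0,-0.012]],"delta_rot":[[0,0,0],[0,0,0],[0,0,0],[0,0,0],[0,0,0]],"fingers":[-1,-1,-1,-1,-1]}'
python3 -m crank '{"linear":[[0,0,0],[0,0,0],[0,0,0],[0,0,0],[0,0,0]],"delta_rot":[[0,0,0],[0,0,0],[0,0,0],[0,0,0],[0,0,0]],"fingers":[0,0,0,0,0]}'
python3 -m crank '{"linear":[[0,0,0.1],[0,0,0.28],[0,0,0.46],[0,0,0.65],[0,0,0.84]],"delta_rot":[[0,0,0],[0,0,0],[0,0,0],[0,0,0],[0,0,0]],"fingers":[0,0,0,0,0]}'
python3 w.py w5
```

```text
clock: 6.8
position: [0.5138, -0.3606, 0.0313]
tool_rot: [-3.142, -0.0, 0.203]
force: [-0.2, -0.5, -0.2]
grip_width: 0.021
finger_force: 39.8
clock: 7.3
position: [0.5138, -0.3606, 0.0313]
tool_rot: [-3.142, -0.0, 0.203]
force: [-0.6, -0.8, 0.2]
grip_width: 0.0427
finger_force: 0.0
clock: 7.8
position: [0.5135, -0.3603, 0.2433]
tool_rot: [-3.141, -0.0, 0.203]
force: [-0.1, -0.5, 0.5]
grip_width: 0.0433
finger_force: 0.0
```

View pics/w5.png

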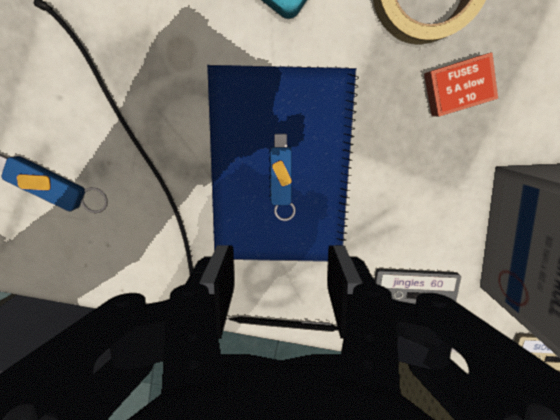

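The stick lies in the middle of the notebook at (283,180). Next I go over the top to behind the lid with the fingers shut, and work out the closing arc.

```bash
python3 -m crank '{"linear":[[-0.04,0.1,0.12],[-0.08,0.25,0.25],[-0.12,0.45,0.3],[-0.16,0.65,0.3],[-0.2,0.84,0.3]],"delta_rot":[[0,0,-0.1],[0,0,-0.2],[0,0,-0.3],[0,0,-0.3],[0,0,-0.3]],"fingers":[-1,-1,-1,-1,-1]}' | head -3
python3 -m crank '{"linear":[[0,0.2,0.03],[0,0.4,0.06],[0,0.6,0.09],[0,0.8,0.12],[0,1,0.12]],"delta_rot":[[0,0,-0.1],[0,0,-0.2],[0,0,-0.35],[0,0,-0.35],[0,0,-0.35]],"fingers":[-1,-1,-1,-1,-1]}' | head -3
python3 -m crank '{"linear":[[0.18,0.04,0],[0.36,0.08,0],[0.54,0.12,0],[0.72,0.16,0],[0.88,0.16,0]],"delta_rot":[[0,0,0],[0,0,0],[0,0,0],[0,0,0],[0,0,0]],"fingers":[-1,-1,-1,-1,-1]}'
python3 w.py w6 scene
python3 - <<'E'
from m import *
hx=np.array([q[0]+.11*np.cos(q[3]),q[1]+.11*np.sin(q[3])]);u=np.array([np.cos(q[3]),np.sin(q[3])]);v=np.array([-u[1],u[0]])
print(hx,u,'neck',*tri(T,(262,128),S,(220,83)))
r=.19
for a in np.r_[1.75,1.6:-.01:-.1]:
    s=-r*np.cos(a)+.008*np.sin(a)+.011;z=.0235+r*np.sin(a)+.008*np.cos(a)+.017
    P=hx+u*s-v*.0; print('%.2f'%a,np.round([*P,z],3), np.round(np.array([*P,z])/.25,3))
E
```

```text
clock: 8.35
position: [0.4637, -0.1513, 0.3168]
tool_rot: [3.141, -0.001, 0.045]
clock: 8.85
position: [0.4641, 0.0967, 0.3473]
tool_rot: [-3.141, -0.002, -0.138]
clock: 9.35
position: [0.6858, 0.1362, 0.3457]
tool_rot: [-3.141, 0.0, -0.136]
force: [-2.0, 0.2, -0.2]
grip_width: 0.0003
finger_force: 0.0
[0.58368594 0.15387696] [ 0.99044038 -0.13794149] neck [ 0.66570079 -0.04413946  0.28026052] 0.0012296822900557365
1.75 [0.636 0.147 0.226] [2.544 0.586 0.904]
1.60 [0.608 0.15  0.23 ] [2.432 0.602 0.921]
1.50 [0.589 0.153 0.231] [2.357 0.612 0.922]
1.40 [0.57  0.156 0.229] [2.282 0.623 0.916]
1.30 [0.552 0.158 0.226] [2.208 0.633 0.903]
1.20 [0.534 0.161 0.22 ] [2.135 0.643 0.882]
1.10 [0.516 0.163 0.213] [2.065 0.653 0.854]
1.00 [0.5   0.166 0.205] [1.998 0.662 0.819]
0.90 [0.484 0.168 0.194] [1.935 0.671 0.777]
0.80 [0.469 0.17  0.182] [1.877 0.679 0.729]
0.70 [0.456 0.172 0.169] [1.823 0.687 0.676]
0.60 [0.444 0.173 0.154] [1.775 0.693 0.618]
0.50 [0.433 0.175 0.139] [1.733 0.699 0.554]
0.40 [0.424 0.176 0.122] [1.697 0.704 0.487]
0.30 [0.417 0.177 0.104] [1.669 0.708 0.417]
0.20 [0.412 0.178 0.086] [1.647 0.711 0.344]
0.10 [0.408 0.178 0.067] [1.633 0.713 0.27 ]
-0.00 [0.406 0.179 0.048] [1.626 0.714 0.194]
```

View pics/w6.png

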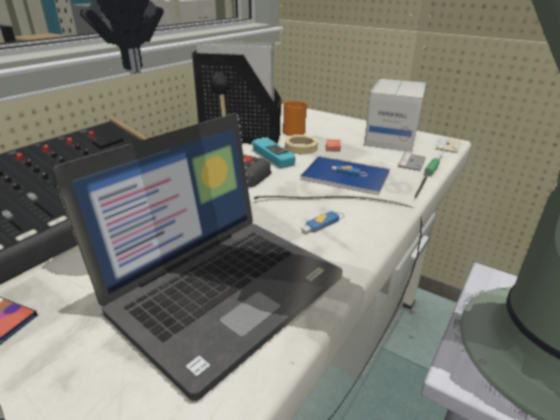

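The gripper hangs over and behind the lid at (135,55), and the keyboard is clear. I descend behind the lid, then pull it forward.

```bash
python3 -m crank '{"linear":[[0,0,-0.1],[0,0,-0.24],[0,0,-0.38],[0,0,-0.48],[0,0,-0.48]],"delta_rot":[[0,0,0],[0,0,0],[0,0,0],[0,0,0],[0,0,0]],"fingers":[-1,-1,-1,-1,-1]}'
python3 -m crank '{"linear":[[-0.05,0.01,0],[-0.1,0.015,0],[-0.14,0.02,0],[-0.18,0.025,0],[-0.21,0.03,0]],"delta_rot":[[0,0,0],[0,0,0],[0,0,0],[0,0,0],[0,0,0]],"fingers":[-1,-1,-1,-1,-1]}'
```

```text
clock: 9.9
position: [0.6827, 0.1342, 0.2227]
tool_rot: [3.14, 0.005, -0.137]
force: [-0.2, -0.1, -0.1]
grip_width: -0.0001
finger_force: 0.0
clock: 10.4
position: [0.6313, 0.1424, 0.227]
tool_rot: [-3.141, -0.001, -0.138]
force: [-0.1, -0.2, 0.2]
grip_width: -0.0
finger_force: 0.0
```

```bash
python3 -m crank '{"linear":[[-0.02,0.003,0],[-0.04,0.006,0.004],[-0.06,0.009,0.008],[-0.075,0.011,0.01],[-0.093,0.013,0.012]],"delta_rot":[[0,0,0],[0,0,0],[0,0,0],[0,0,0],[0,0,0]],"fingers":[-1,-1,-1,-1,-1]}'
python3 -m crank '{"linear":[[-0.03,0.004,0.002],[-0.06,0.008,0.002],[-0.09,0.012,0.002],[-0.12,0.017,0],[-0.15,0.021,-0.004]],"delta_rot":[[0,0,0],[0,0,0],[0,0,0],[0,0,0],[0,0,0]],"fingers":[-1,-1,-1,-1,-1]}'
```

```text
clock: 10.9
position: [0.6092, 0.1453, 0.2297]
tool_rot: [-3.141, -0.002, -0.138]
force: [6.1, -0.4, -0.0]
grip_width: 0.0
finger_force: 2.8
clock: 11.4
position: [0.5719, 0.1506, 0.2292]
tool_rot: [-3.141, -0.003, -0.138]
force: [5.6, -0.4, 5.6]
grip_width: 0.0003
finger_force: 3.1
```

```bash
python3 -m crank '{"linear":[[-0.06,0.008,-0.01],[-0.118,0.016,-0.026],[-0.175,0.024,-0.045],[-0.23,0.032,-0.069],[-0.284,0.039,-0.097]],"delta_rot":[[0,0,0],[0,0,0],[0,0,0],[0,0,0],[0,0,0]],"fingers":[-1,-1,-1,-1,-1]}'
python3 -m crank '{"linear":[[-0.05,0.007,-0.033],[-0.098,0.014,-0.07],[-0.145,0.02,-0.111],[-0.185,0.026,-0.154],[-0.223,0.031,-0.2]],"delta_rot":[[0,0,0],[0,0,0],[0,0,0],[0,0,0],[0,0,0]],"fingers":[-1,-1,-1,-1,-1]}'
```

```text
clock: 11.9
position: [0.5004, 0.1607, 0.2047]
tool_rot: [-3.141, -0.002, -0.138]
force: [2.1, 0.4, 5.2]
grip_width: 0.0003
finger_force: 2.7
clock: 12.4
position: [0.4444, 0.1685, 0.1542]
tool_rot: [-3.141, -0.001, -0.138]
force: [1.0, 0.9, 3.1]
grip_width: -0.0001
finger_force: 2.3
```

```bash
python3 -m crank '{"linear":[[-0.025,0.004,-0.038],[-0.05,0.007,-0.077],[-0.072,0.01,-0.118],[-0.09,0.013,-0.159],[-0.106,0.015,-0.201]],"delta_rot":[[0,0,0],[0,0,0],[0,0,0],[0,0,0],[0,0,0]],"fingers":[-1,-1,-1,-1,-1]}'
python3 -m crank '{"linear":[[-0.009,0.001,-0.029],[-0.017,0.002,-0.058],[-0.024,0.003,-0.088],[-0.031,0.004,-0.118],[-0.036,0.005,-0.147]],"delta_rot":[[0,0,0],[0,0,0],[0,0,0],[0,0,0],[0,0,0]],"fingers":[-1,-1,-1,-1,-1]}'
python3 -m crank '{"linear":[[-0.002,0,-0.01],[-0.004,0,-0.02],[-0.005,0,-0.03],[-0.006,0.001,-0.04],[-0.007,0.001,-0.05]],"delta_rot":[[0,0,0],[0,0,0],[0,0,0],[0,0,0],[0,0,0]],"fingers":[-1,-1,-1,-1,-1]}'
```

```text
clock: 12.9
position: [0.4177, 0.1722, 0.1038]
tool_rot: [-3.141, -0.0, -0.138]
force: [-0.5, 0.7, 4.7]
grip_width: -0.0003
finger_force: 2.1
clock: 13.4
position: [0.4089, 0.1733, 0.0665]
tool_rot: [-3.141, -0.0, -0.138]
force: [0.9, 0.6, 3.5]
grip_width: -0.0001
finger_force: 1.9
clock: 13.9
position: [0.4073, 0.1735, 0.0545]
tool_rot: [-3.141, -0.0, -0.138]
force: [3.3, 0.1, 2.4]
grip_width: 0.0002
finger_force: 1.8
```

```bash
python3 -m crank '{"linear":[[0,0,-0.005],[0,0,-0.01],[0,0,-0.015],[0,0,-0.02],[0,0,-0.024]],"delta_rot":[[0,0,0],[0,0,0],[0,0,0],[0,0,0],[0,0,0]],"fingers":[-1,-1,-1,-1,-1]}'
python3 -m crank '{"linear":[[0,0,-0.002],[0,0,-0.003],[0,0,-0.004],[0,0,-0.004],[0,0,-0.004]],"delta_rot":[[0,0,0],[0,0,0],[0,0,0],[0,0,0],[0,0,0]],"fingers":[-1,-1,-1,-1,-1]}'
```

```text
clock: 14.4
position: [0.407, 0.1735, 0.0485]
tool_rot: [-3.142, 0.0, -0.138]
force: [-2.5, 0.4, 27.7]
grip_width: -0.0003
finger_force: 14.0
clock: 14.9
position: [0.4069, 0.1735, 0.0484]
tool_rot: [-3.142, -0.0, -0.137]
force: [-6.4, -1.1, 38.5]
grip_width: -0.0003
finger_force: 19.0
```

The force rose to 38 N with no further travel, so the lid is at its stop. I lift off and look.

```bash
python3 -m crank '{"linear":[[0,0,0.03],[0,0,0.1],[0,0,0.25],[0,0,0.42],[0,0,0.6]],"delta_rot":[[0,0,0],[0,0,0],[0,0,0],[0,0,0],[0,0,0]],"fingers":[-1,-1,-1,-1,-1]}'
python3 -m crank '{"linear":[[0,-0.15,0],[0,-0.35,0],[0,-0.55,0],[0,-0.75,0],[0,-0.75,0]],"delta_rot":[[0,0,0],[0,0,0],[0,0,0],[0,0,0],[0,0,0]],"fingers":[-1,-1,-1,-1,-1]}'
python3 w.py w7 scene
```

```text
clock: 15.4
position: [0.4061, 0.1731, 0.1987]
tool_rot: [3.141, 0.002, -0.137]
force: [0.4, -1.1, 0.2]
grip_width: -0.0001
finger_force: 0.0
clock: 15.9
position: [0.4059, -0.0198, 0.1973]
tool_rot: [3.14, 0.001, -0.145]
force: [-0.3, 1.1, -0.5]
grip_width: -0.0
finger_force: 0.0
```

View pics/w7.png

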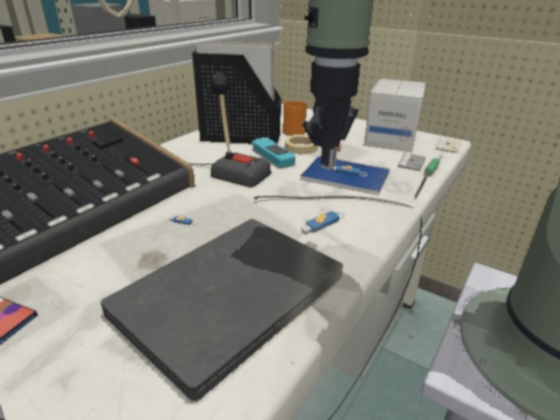

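The lid lies flat on the base, the stick is on the notebook at (350,170), and the arm is clear of everything.

```bash
python3 -c "
from workcell import bot;print(bot.job_done())"
```

```text
the job is handed in; nothing more can be done
None
```

The memory stick is on the blue notebook, the laptop lid was then let down gently until fully shut, and I handed the job in at about 16 s of the 67 s allowed.

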